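# Lay the clamp strap from the bin across step block and casting

### The job

Take the black clamp strap, which leans in the grey picking bin, and bridge it level across the clamping set-up on the aluminium plate: one end on the middle of the step block's lowest step, the other end on top of the dark casting, the strap square to the step block and centred across it. Lower it gently until it touches while you still hold it level, do not drop it or press hard, and then let go. Do not shove the casting, and leave the two bolts in the bin and the oil can where it stands.

Things in the scene. Friction and masses are not known exactly. Their poses are not given: they have to be found in the camera images.
- strap_mid (a point): centre (half-way up) of the loose clamp strap: black flat bar, 100 mm long (its y), 29 wide (x; grasp across this), 14 thick (z), 0.34 kg, with an 11 mm wide slot along y. It starts slanting at about 37 degrees in the bin: -y end down in the corner at the low front wall, +y end on the back wall's rim, jutting 5 mm past it; its upper face (+z) looks up and to the low front
- picking_bin: grey sheet-metal picking bin, fixed to the bench, 92 mm deep (its x), 180 mm wide (its y); walls and floor 4 mm thick, front wall (at -x, towards the robot) 30 mm high, back wall (+x) 61 mm high, side walls sloping between. Origin: centre of its underside. The strap's lower end touches the front wall's inner face, so draw the strap up along its length or straight up first
- lowest_step (a point): middle of the lowest step's top face on the fixed grey step block, 30 mm above the plate. Block axes: z up, y to its higher steps. Step: 20 mm deep (y -10 to +10 mm), 50 wide (x); at y +10 the next step rises 25 mm, at +30 another 23. The casting is on the -y side. With 12 mm of overlap the strap's centre is 48 mm from here along -y; either end may lie here
- workpiece_top (a point): centre of the top face of the loose dark round casting (50 mm across at the foot, 30 mm high, 0.31 kg, a bored boss about 34 mm across at the top), which stands on the plate about 78 mm from the lowest step; its top is level with the lowest step
- sub_plate: drilled aluminium plate fixed to the bench, 90 mm (its x) by 180 mm (its y), 12 mm thick. Origin: centre of its underside. A big black casting on the bench juts out, 0.15 to 0.2 m above it, from about x = 0.51 m on (y -0.15 to 0.01): stay on the robot's side of it
- bolt: loose M12 bolt, 59 mm long, lying on the bin floor near one side wall; origin at the centre of its underside
- bolt_b: second loose M12 bolt, 59 mm long, lying on the bin floor near the other side wall; origin at the centre of its underside
- oil_can: loose green oil can with a spout, 62x72x123 mm, a bystander; origin at the centre of its underside
Not all that is in view belongs to the job. What is shaped like the bolt but red is not meant.

How it is judged:
By the outcome, as a careful person would: the job done as asked, in the order asked, and still so for the second after the job is handed in, with the robot touching nothing.
It also fails if it takes over 54 s, if anything falls off the work surface, if the arm or the gripper's body presses on something with over 40 N, if the wrist force passes 120 N, or if a joint passes its speed limit or range.

### The arm

A 6-joint arm with a two-finger parallel gripper is mounted at the origin on a cart in front of the work surface, level with it; the furniture and walls round the work are solid. World frame = base frame: x ahead of the robot, y to its left, z up, the work surface at z = 0. Lengths are in m, angles in rad, forces in N, time in s.
With the tool pointing down it reaches from about 0.225 to 0.875 m from the base axis. Payload 3.4 kg.
Tool frame: the origin (TCP) lies on the centre line of the jaws, within the pads' length; the fingertips stand 19 mm ahead of it and the grasp point (between the pads) is the TCP; z points along the fingers, y is the direction in which the jaws open and shut (so a half turn about z gives the same grasp; the last joint's range is limited). The gripper opens to 85 mm and grips with 20 to 120 N. Pads are 22 mm wide; open, the fingers measure 114 mm over their backs; the gripper's body (76 mm by 85 mm) begins 54 mm behind the grasp point. The pads swing forward as they close: fully open they stand 13 mm farther back than shut.
Start: joints at [-1.309, 0.276, 1.505, -0, 1.361, -0.121], TCP at [0.215, -0.533, 0.25] pointing down, gripper open.
Joint ranges: [-2.89, 2.89], [-0.75, 2.08], [0.22, 2.7], [-1.18, 4.32], [0.11, 2.71], [-2.7, 2.7]. Speed limits (rad/s): [2.57, 2.57, 3.14, 3.14, 3.14, 3.14].

### API

Orientations are given as a unit quaternion [w, x, y, z].
In Python, from rig import monitor, eyes, manip, models gives the robot as it stands.
- The arm moves only by the tool send_rows, never from a script. Its argument "deltas" is a list of rows, each an object with "dp": the shift along the world's x, y, z each as a share of 0.12 m, from -1 to 1, a list of three; "rotation": the turn, a rotation vector about the world's x, y, z each as a share of 0.5 rad, from -1 to 1, a list of three. In form: [{"dp": [dx, dy, dz], "rotation": [rx, ry, rz]}, ...]. A call has 1 to 12 rows; each row is the pose to reach, as a shift and turn from the pose commanded when the call began; what a row does not reach only later rows make up. A row lasts 1/12 s, in which the tool goes at most 41.7 mm and 7.16 degrees, less where a joint would pass 70% of its speed; a pose out of reach is approached as far as the arm can. A call with a number of a shift or a turn outside -1 to 1 is refused whole. A call with a gripper value outside its range is refused whole. "fingers" is the closure, from -1 (fully open) to 1 (shut), set as the call begins (left out, the last holds). The fingers move at their own pace and stop on an object; "grip_force" is the grip in N (left out, the last holds). Time passes only in rows, so rows that repeat a pose let the fingers close. It gives the time, the measured TCP pose, the force and the opening at its end, in the units of the state.
- monitor.get_state(): the state, without advancing time (a new reading comes with each control period).
- eyes.get_image(name): name is "scene" or "top" or "wrist"; returns a dict with "color" (420x560x3 uint8, red, green, blue), "depth" (420x560 float32, m along the optical axis (not along the pixel's ray), 0 where there is no reading), "mtx" (3x3 intrinsics, pixels), "rvec" (rotation vector, rad) and "tvec" (3), from world to camera coordinates, as OpenCV has them. Camera axes: x right, y down, z forward; pixel columns grow to the right and rows downward; lengths in m; the calibration is good to about 2 mm. A picture is of the moment at which its call begins.
- manip.sign_off(): hands the job in, once; it reports no verdict.
Trained networks look in a picture, given as the dict that the camera call returned (one of the last four; its "shot" number tells which), for a name from the list of things; names that differ only in an ending like _2 or _b are one class to them, and where a whole thing is asked for, a point or a joint stands for the part that bears it (a point fixed in the world has none). Each returns a list of dicts, best first, with "score" (0 to 1); they miss things now and then, are a little off and sometimes report something else, mostly with a low value. They report only what shows in the picture. A call takes as long as a camera call. They do not tell look-alikes from the thing itself.
- models.find_in(name, picture): "box" ([left, top, right, bottom] in pixels, round what is visible of it).
The state is a dict: "clock": time; "qpos": joint angles; "qd": joint speeds; "effort": joint torques, N m; "position": TCP position; "ee_rot": TCP orientation; "contact_force": force on the tool from outside, world axes, zero at the start; "moment": the same for the moment, N m; "width": finger opening in m.
Only numpy, scipy, OpenCV 4.12 (cv2) and the standard library are available. Lean on these libraries where they do the work, as an engineer would, in place of code of your own. Each camera call takes 0.05 s, during which the arm holds its last target.

## Working session

There is one attempt and no reset: what is moved stays moved. The work goes in short steps, Python scripts to look and compute and a tool call to move; the robot and the scene stay as the last step left them, time stands still between calls to the robot, and variables do not carry over. Pictures are saved under pics/ and viewed, and the job is handed in when it is done.

Besides the shell and the picture viewer there is one more tool, called after "Call:" by a JSON object that holds its "api" and its "payload". send_rows: Moves the arm, as the interface text tells. Its arguments: {"type":"object","properties":{"deltas":{"type":"array","items":{"type":"object","properties":{"dp":{"type":"array","items":{"type":"number"}},"rotation":{"type":"array","items":{"type":"number"}}}}},"fingers":{"type":"number"},"grip_force":{"type":"number"}},"required":["deltas"]}

```bash
ls; mkdir -p pics
cat > h.py <<'E'
import numpy as np,cv2
from rig import monitor, eyes, manip, models
def grab(n,f=None):
    p=eyes.get_image(n)
    if f: cv2.imwrite('pics/'+f,p['color'][:,:,::-1])
    return p
def cloud(p):
    d=p['depth'];K=np.array(p['mtx']);R,_=cv2.Rodrigues(np.array(p['rvec'],float));t=np.array(p['tvec']).ravel()
    v,u=np.mgrid[:d.shape[0],:d.shape[1]]
    c=np.stack([(u-K[0,2])/K[0,0]*d,(v-K[1,2])/K[1,1]*d,d],-1)
    w=(c-t)@R
    w[d<=0]=np.nan
    return w
def proj(p,X):
    return cv2.projectPoints(np.array(X,float).reshape(-1,3),np.array(p['rvec'],float),np.array(p['tvec'],float),np.array(p['mtx']),None)[0].reshape(-1,2)
E
python3 - <<'E'
from h import *
import pickle
s=monitor.get_state();print({k:np.round(v,3) for k,v in s.items()})
for n in ['scene','top','wrist']:
    p=grab(n,n+'0.png');pickle.dump(p,open(n+'0.pkl','wb'))
    for o in ['strap_mid','picking_bin','lowest_step','workpiece_top','sub_plate','bolt','oil_can']:
        try: print(n,o,[(np.round(b['box']).astype(int).tolist(),round(b['score'],2)) for b in models.find_in(o,p)][:3])
        except Exception as e: print(o,e)
E
```

```text
pics
{'clock': np.float64(0.0), 'qpos': array([-1.309,  0.277,  1.506, -0.   ,  1.361, -0.121]), 'qd': array([-0.   ,  0.   , -0.   , -0.001,  0.   ,  0.001]), 'effort': array([ 3.0000e-03, -4.1676e+01, -2.4581e+01,  0.0000e+00,  1.1000e-02,
       -0.0000e+00]), 'position': array([ 0.215, -0.533,  0.249]), 'ee_rot': array([-0.001,  0.982,  0.19 , -0.   ]), 'contact_force': array([0.439, 0.483, 0.144]), 'moment': array([-0.04 , -0.01 ,  0.009]), 'width': np.float64(0.085)}
scene strap_mid [([341, 176, 364, 213], 0.78)]
scene picking_bin [([310, 171, 377, 236], 0.64)]
scene lowest_step [([266, 204, 307, 255], 0.67)]
scene workpiece_top [([311, 248, 337, 278], 0.57)]
scene sub_plate [([257, 240, 340, 288], 0.92)]
scene bolt [([253, 273, 269, 300], 0.75)]
scene oil_can [([122, 216, 152, 271], 0.95), ([312, 246, 337, 276], 0.2)]
top strap_mid [([361, 183, 381, 230], 0.9)]
top picking_bin [([324, 188, 415, 235], 0.82)]
top lowest_step [([259, 197, 283, 234], 0.83)]
top workpiece_top [([264, 253, 288, 274], 0.82), ([255, 197, 286, 232], 0.52)]
top sub_plate [([251, 199, 298, 282], 0.82)]
top bolt [([210, 241, 234, 260], 0.7), ([327, 196, 336, 226], 0.5)]
top oil_can [([141, 139, 178, 173], 0.73)]
wrist strap_mid []
wrist picking_bin []
wrist lowest_step []
wrist workpiece_top []
wrist sub_plate []
wrist bolt []
wrist oil_can []
```

View pics/top0.png

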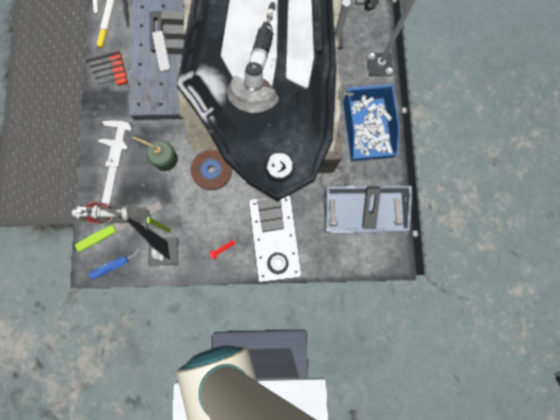

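View pics/scene0.png

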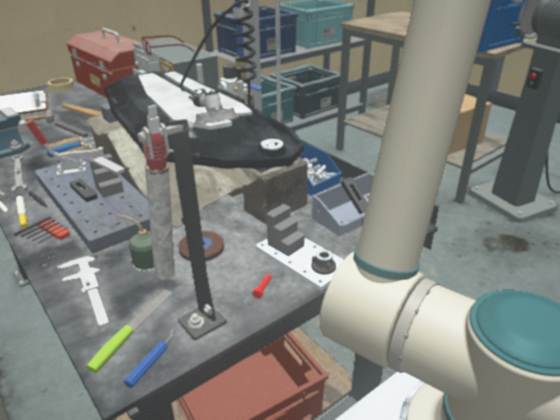

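Run:
```python
from h import *
import pickle
p=pickle.load(open('top0.pkl','rb'));w=cloud(p)
c=p['color'][170:300,190:430,::-1];cv2.imwrite('pics/topc.png',cv2.resize(c,None,fx=3.3,fy=3.3,interpolation=cv2.INTER_CUBIC))
for u,v in [(371,190),(371,205),(371,220),(371,228),(270,228),(270,215),(270,205),(276,263),(262,275),(295,240),(330,230),(410,230),(340,220)]:
    print(u,v,np.round(w[v,u],4))
R,_=cv2.Rodrigues(p['rvec']);print(-R.T@np.array(p['tvec']).ravel(),p['mtx'])
p=pickle.load(open('scene0.pkl','rb'))
c=p['color'][160:310,240:390,::-1];cv2.imwrite('pics/scenec.png',cv2.resize(c,None,fx=4,fy=4,interpolation=cv2.INTER_CUBIC))
R,_=cv2.Rodrigues(p['rvec']);print(-R.T@np.array(p['tvec']).ravel(),p['mtx'])
```

```text
371 190 [ 0.5392 -0.2676  0.0718]
371 205 [ 0.5192 -0.2824  0.0037]
371 220 [ 0.4815 -0.2737  0.0293]
371 228 [ 0.4655 -0.2755  0.0169]
270 228 [ 0.4682 -0.0533  0.0415]
270 215 [ 0.492  -0.0539  0.0691]
270 205 [ 0.5095 -0.0544  0.0891]
276 263 [ 0.3949 -0.0644  0.0128]
262 275 [ 0.3699 -0.0334  0.0123]
295 240 [ 0.4439 -0.1076  0.0117]
330 230 [ 0.4618 -0.183   0.0306]
410 230 [ 0.4609 -0.3671 -0.0011]
340 220 [ 0.4868 -0.2105  0.0041]
[ 0.35729699 -0.05251294  0.92178279] [[413.81674777   0.         271.79315607]
 [  0.         413.81674777 202.97265402]
 [  0.           0.           1.        ]]
[-0.12990802  0.44618852  0.60171778] [[481.46649012   0.         278.14227842]
 [  0.         481.46649012 210.88521032]
 [  0.           0.           1.        ]]
```

View pics/topc.png

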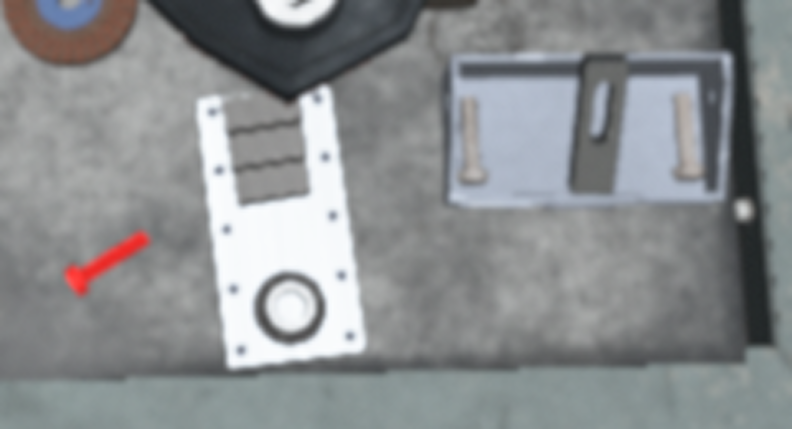

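View pics/scenec.png

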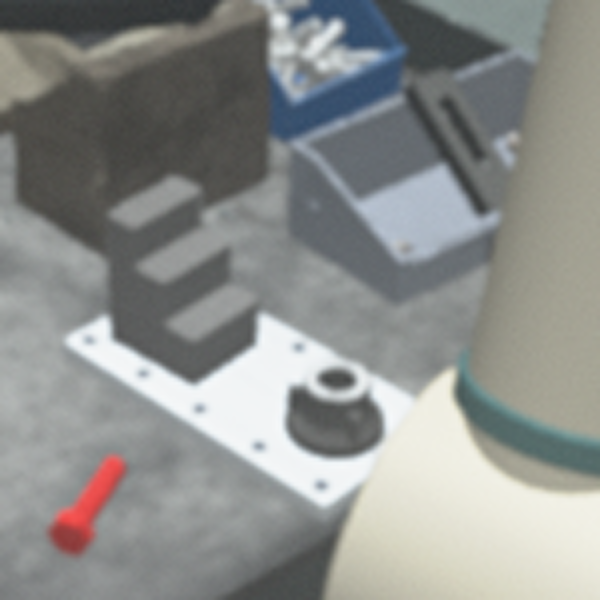

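Run:
```python
from h import *
import pickle
p=pickle.load(open('top0.pkl','rb'));w=cloud(p)
def rect(m,name):
    pts=w[m]; q=pts[:,:2].astype(np.float32)
    r=cv2.minAreaRect(q);print(name,len(q),'mean',pts.mean(0).round(4),'rect c',np.round(r[0],4),'size',np.round(r[1],4),'ang',round(r[2],2))
x,y,z=w[...,0],w[...,1],w[...,2]
col=p['color'].astype(int)
# strap: dark pixels in box
box=np.zeros(z.shape,bool);box[180:234,352:390]=1
m=box&(col.max(2)<70)&np.isfinite(z)&(z>0.01)
rect(m,'strap')
pts=w[m];A=np.c_[pts[:,:2],np.ones(len(pts))];
c=np.linalg.lstsq(A,pts[:,2],rcond=None)[0];
for _ in range(4):
    r=pts[:,2]-A@c;k=abs(r)<0.006;c=np.linalg.lstsq(A[k],pts[k,2],rcond=None)[0]
print('plane',c,np.degrees(np.arctan(np.hypot(*c[:2]))),np.degrees(np.arctan2(c[1],c[0])),k.sum(),len(k))
rect2=pts[k];n=np.array([-c[0],-c[1],1]);n/=np.linalg.norm(n)
ax=np.array([c[0],c[1],c[0]**2+c[1]**2]);ax/=np.linalg.norm(ax);s=np.cross(n,ax)
print('along',[np.percentile(rect2@ax,q) for q in(0,2,50,98,100)],'side',[np.percentile(rect2@s,q) for q in(0,2,50,98,100)],'n',n,n@rect2.mean(0),ax,s)
# plate
reg=(x>.3)&(x<.6)&(y>-.16)&(y<.02)
rect(reg&(abs(z-.012)<.004)&(col.min(2)>120),'plate')
rect(reg&(x>.45)&(abs(z-.042)<.004),'step1')
rect(reg&(x>.45)&(abs(z-.067)<.004),'step2')
rect(reg&(x>.45)&(abs(z-.090)<.004),'step3')
rect(reg&(x<.45)&(abs(z-.042)<.005),'cast')
rect(reg&(x<.45)&(z>.02),'castall')
for v in range(194,240,3): print(v,[tuple(np.round(w[v,u],3)) for u in (366,371,376)],p['color'][v,371])
```

```text
strap 9 mean [ 0.5357 -0.2601  0.0639] rect c [ 0.5204 -0.2655] size [0.0486 0.0047] ang 18.74
plane [ 0.64826906  0.24785129 -0.21876888] 34.76195846988803 20.92324533520358 7 9
along [np.float64(0.32171940293962914), np.float64(0.3279631358984661), np.float64(0.37598217735554773), np.float64(0.3811712237723499), np.float64(0.38129029125013014)] side [np.float64(-0.43708754146036227), np.float64(-0.43686516109902773), np.float64(-0.43425498094724435), np.float64(-0.4322633430346976), np.float64(-0.43216520549555415)] n [-0.53257116 -0.20361676  0.82152795] -0.17972475225766837 [0.76735613 0.29338158 0.57016824] [-0.35711698  0.93405967  0.        ]
plate 2119 mean [ 0.4395 -0.0635  0.0125] rect c [ 0.4529 -0.0616] size [0.1803 0.09  ] ang 5.84
step1 222 mean [ 0.4762 -0.0568  0.0426] rect c [ 0.4764 -0.0569] size [0.0204 0.0497] ang 7.68
step2 240 mean [ 0.4961 -0.0545  0.0674] rect c [ 0.4959 -0.0544] size [0.0214 0.0504] ang 9.55
step3 198 mean [ 0.5138 -0.0485  0.0903] rect c [ 0.5153 -0.0517] size [0.0201 0.0497] ang 7.14
cast 129 mean [ 0.3954 -0.0669  0.042 ] rect c [ 0.3923 -
[... 2604 characters left out ...]
(-0.272), np.float64(0.029)), (np.float64(0.459), np.float64(-0.283), np.float64(0.03))] [157 166 179]
233 [(np.float64(0.457), np.float64(-0.268), np.float64(-0.002)), (np.float64(0.456), np.float64(-0.279), np.float64(-0.001)), (np.float64(0.456), np.float64(-0.29), np.float64(0.002))] [132 135 139]
236 [(np.float64(0.45), np.float64(-0.268), np.float64(-0.002)), (np.float64(0.45), np.float64(-0.279), np.float64(-0.003)), (np.float64(0.449), np.float64(-0.289), np.float64(0.004))] [144 146 145]
239 [(np.float64(0.443), np.float64(-0.267), np.float64(0.001)), (np.float64(0.443), np.float64(-0.277), np.float64(0.003)), (np.float64(0.443), np.float64(-0.29), np.float64(-0.002))] [147 149 148]
```

Run:
```python
from h import *
import pickle
p=pickle.load(open('top0.pkl','rb'));w=cloud(p)
x,y,z=w[...,0],w[...,1],w[...,2]
reg=np.zeros(z.shape,bool);reg[182:231,352:390]=1
reg&=np.isfinite(z)&(abs(z-(0.0365+.72*(x-.4925)))<.007)&(p['color'].max(2)<135)
pts=w[reg]
for _ in range(5):
    A=np.c_[pts[:,:2],np.ones(len(pts))];c=np.linalg.lstsq(A,pts[:,2],rcond=None)[0]
    r=pts[:,2]-A@c;pts=pts[abs(r)<max(.003,2.5*r.std())] 
n=np.array([-c[0],-c[1],1]);n/=np.linalg.norm(n);print(len(pts),n,np.degrees(np.arccos(n[2])),'yaw of fall',np.degrees(np.arctan2(c[1],c[0])),r.std())
# axis in plane via minAreaRect
ax=np.array([1,.1,0]);ax-=n*(n@ax);ax/=np.linalg.norm(ax);s=np.cross(n,ax);o=pts.mean(0)
q=np.c_[(pts-o)@ax,(pts-o)@s].astype(np.float32)
rc=cv2.minAreaRect(q);print(rc)
C=o+rc[0][0]*ax+rc[0][1]*s
b=cv2.boxPoints(rc);B=o+b[:,:1]*ax+b[:,1:]*s;print('corners',B.round(4))
# edges: row-wise left/right in image for axis
a=np.radians(rc[2]);d=np.array([np.cos(a),np.sin(a)]) 
if abs(d[0])<.7:d=np.array([-d[1],d[0]])
d*=np.sign(d[0]);D=d[0]*ax+d[1]*s
print('axis',D,'yaw',np.degrees(np.arctan2(D[1],D[0])),'pitch',np.degrees(np.arcsin(D[2])),'topC',C,'centre',C-.007*n)
# bin walls rim
col=p['color'].astype(int)
m=(x>.44)&(x<.57)&(y>-.38)&(y<-.17)&(z>.02)
for lo,hi in((-.365,-.3),(-.25,-.19)):
  k=m&(y>lo)&(y<hi)
  kk=k&(abs(z-.061)<.004)&(x>.53);print('back rim',w[kk].mean(0).round(4),kk.sum(), np.polyfit(y[kk],x[kk],1))
  kk=k&(abs(z-.030)<.004)&(x<.475);print('front rim',w[kk].mean(0).round(4),kk.sum(),np.polyfit(y[kk],x[kk],1))
# block edges
blk=(x>.45)&(x<.54)&(y>-.11)&(y<0)&(z>.037)
rr=cv2.minAreaRect(np.c_[x[blk],y[blk]].astype(np.float32));print('block',rr)
# overlay
im=cv2.resize(p['color'][170:300,190:430,::-1],None,fx=3.3,fy=3.3,interpolation=cv2.INTER_CUBIC)
def poly(P,cl): cv2.polylines(im,[(((proj(p,P)-[190,170]+.5)*3.3)).astype(np.int32).reshape(-1,1,2)],True,cl,1)
C0=C;X=np.cross(D,n)
poly([C0+sa*.05*D+sb*.0145*X for sa,sb in((1,1),(1,-1),(-1,-1),(-1,1))],(0,255,255))
cy=np.radians(7.0)
f=np.array([np.cos(cy),np.sin(cy),0]);g=np.array([-f[1],f[0],0]);S=np.array([.4762,-.0568,.042])
poly([S+sa*.01*f+sb*.025*g for sa,sb in((1,1),(1,-1),(-1,-1),(-1,1))],(0,0,255))
poly([S+(sa*.05-.048)*f+[0,0,0]+sb*.0145*g for sa,sb in((1,1),(1,-1),(-1,-1),(-1,1))],(0,255,0))
cv2.imwrite('pics/ov0.png',im)
```

```text
469 [-0.60394096  0.02337081  0.79668634] 37.18517393240885 yaw of fall -2.2160788036370307 0.0017962958715542054
((0.00012957677245140076, -0.0002093818038702011), (0.029121223837137222, 0.10013187676668167), 80.9574203491211)
corners [[ 0.4643 -0.2847  0.0155]
 [ 0.5441 -0.2863  0.076 ]
 [ 0.5449 -0.2572  0.0758]
 [ 0.4651 -0.2556  0.0152]]
axis [ 0.79658624 -0.01561623  0.60432318] yaw -1.1230794028725617 pitch 37.180153863282506 topC [ 0.50461367 -0.2709544   0.04562854] centre [ 0.50884126 -0.271118    0.04005173]
back rim [ 0.5455 -0.3325  0.0608] 65 [0.16400621 0.60007438]
front rim [ 0.4604 -0.3282  0.0294] 87 [-0.04315124  0.44627508]
back rim [ 0.5502 -0.2204  0.0612] 59 [0.0190636  0.55438545]
front rim [ 0.4611 -0.2194  0.0297] 77 [0.01921085 0.46531459]
block ((0.5019551515579224, -0.058019258081912994), (0.0760151669383049, 0.10303761065006256), 0.02453659102320671)
```

View pics/ov0.png

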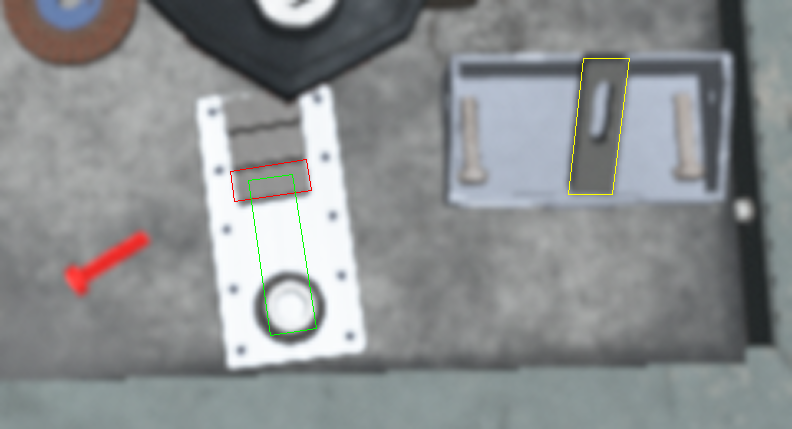

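Call:
{"api": "send_rows", "payload": {"deltas": [{"dp": [0.15, 0.2, 0], "rotation": [0, 0, -0.1]}, {"dp": [0.35, 0.4, 0], "rotation": [0, 0, -0.3]}, {"dp": [0.6, 0.65, 0], "rotation": [0, 0, -0.5]}, {"dp": [0.85, 0.88, 0], "rotation": [0, 0, -0.7]}, {"dp": [1, 1, 0], "rotation": [0, 0, -0.8]}], "fingers": -0.3, "grip_force": 60}}

```text
clock: 1.62
position: [0.3368, -0.4101, 0.2505]
ee_rot: [-0.001, 1.0, -0.01, 0.001]
contact_force: [0.5, -0.1, -0.0]
width: 0.0556
```

Call:
{"api": "send_rows", "payload": {"deltas": [{"dp": [0.15, 0.2, 0], "rotation": [0, -0.1, 0]}, {"dp": [0.35, 0.4, -0.1], "rotation": [-0.005, -0.25, 0]}, {"dp": [0.55, 0.65, -0.2], "rotation": [-0.01, -0.4, 0]}, {"dp": [0.75, 0.88, -0.25], "rotation": [-0.01, -0.55, 0]}, {"dp": [0.83, 1, -0.3], "rotation": [-0.012, -0.65, 0]}, {"dp": [0.83, 1, -0.3], "rotation": [-0.012, -0.65, 0]}]}}

```text
clock: 2.12
position: [0.433, -0.2885, 0.2123]
ee_rot: [-0.001, 0.987, -0.008, 0.161]
contact_force: [-1.0, 0.3, 0.5]
width: 0.0559
```

```bash
cat > pl.py <<'E'
from h import *
from scipy.spatial.transform import Rotation as Ro
def st():
    s=monitor.get_state();q=s['ee_rot'];R=Ro.from_quat([q[1],q[2],q[3],q[0]]);return s,R
def goal(G,xax,zax):
    s,R=st();z=np.array(zax,float);z/=np.linalg.norm(z);x=np.array(xax,float);x-=z*(z@x);x/=np.linalg.norm(x)
    T=Ro.from_matrix(np.c_[x,np.cross(z,x),z]);d=(T*R.inv()).as_rotvec()
    print('t',s['clock'],'pos',s['position'].round(4),'dp',((np.array(G)-s['position'])/.12).round(3),'rot',(d/.5).round(3),'w',round(float(s['width']),4),'F',np.round(s['contact_force'],2),'q',s['qpos'].round(2))
E
python3 - <<'E'
from pl import *
n=np.array([-.604,.0118,.797]);G=np.array([.5116,-.2711,.0447]);D=[.797,-.0156,.604]
goal(G+.1*n,D,-n);grab('wrist','w1.png')
E
```

```text
t 2.1167 pos [ 0.433  -0.2885  0.2123] dp [ 0.152  0.155 -0.733] rot [-0.021 -0.651 -0.011] w 0.0559 F [-1.02  0.3   0.49] q [-0.89  0.1   1.88  0.3   0.98  0.55]
```

View pics/w1.png

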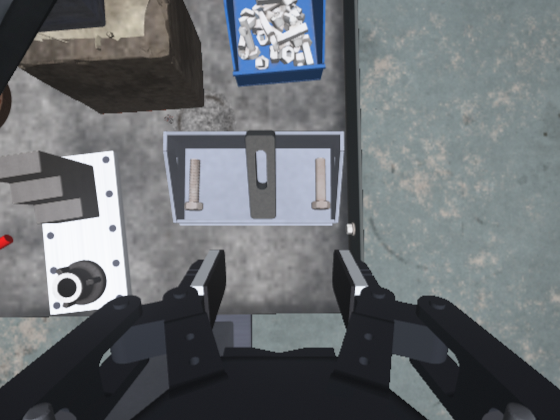

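Run:
```python
from h import *
import pickle
p=grab('wrist','w2.png');pickle.dump(p,open('w2.pkl','wb'));w=cloud(p)
x,y,z=w[...,0],w[...,1],w[...,2];col=p['color'].astype(int)
reg=(x>.455)&(x<.56)&(y>-.30)&(y<-.24)&(abs(z-(.0456+.756*(x-.5046)))<.008)&(col.max(2)<100)
pts=w[reg]
for _ in range(6):
    A=np.c_[pts[:,:2],np.ones(len(pts))];c=np.linalg.lstsq(A,pts[:,2],rcond=None)[0]
    r=pts[:,2]-A@c;pts=pts[abs(r)<max(.0025,2.5*r.std())]
n=np.array([-c[0],-c[1],1]);n/=np.linalg.norm(n)
ax=np.array([1,0,0.]);ax-=n*(n@ax);ax/=np.linalg.norm(ax);s=np.cross(n,ax);o=pts.mean(0)
q=np.c_[(pts-o)@ax,(pts-o)@s].astype(np.float32);rc=cv2.minAreaRect(q)
b=cv2.boxPoints(rc);B=o+b[:,:1]*ax+b[:,1:]*s
C=B.mean(0);e=[B[1]-B[0],B[2]-B[1]];D=max(e,key=np.linalg.norm);D=D/np.linalg.norm(D)*np.sign(D[0])
print(len(pts),r.std(),'n',n.round(4),'size',rc[1],'D',D.round(4),'yaw',np.degrees(np.arctan2(D[1],D[0])),'centre',(C-.007*n).round(4))
m=(y>-.12)&(y<0)&(x>.45)&(x<.53)
for h in(.042,.067):
    k=m&(abs(z-h)<.003)
    if k.sum()>50:
        rr=cv2.minAreaRect(np.c_[x[k],y[k]].astype(np.float32));print('step',h,k.sum(),w[k].mean(0).round(4),rr)
k=(x>.36)&(x<.43)&(y>-.11)&(y<-.02)&(abs(z-.042)<.003);print('cast',k.sum(),w[k].mean(0).round(4),cv2.minEnclosingCircle(np.c_[x[k],y[k]].astype(np.float32)))
print('bench',np.nanmedian(z[(y<-.12)&(y>-.16)&(x>.4)&(x<.5)]),'plate',np.nanmedian(z[(y<-.085)&(y>-.1)&(x>.4)&(x<.45)]))
```

```text
325 0.0030173212605499036 n [-0.5991  0.0066  0.8007] size (0.02883865311741829, 0.09588506072759628) D [ 0.8006 -0.0057  0.5991] yaw -0.41126728415731273 centre [ 0.5093 -0.271   0.0395]
step 0.042 1097 [ 0.478  -0.0597  0.0421] ((0.4933493435382843, -0.054126061499118805), (0.06001842021942139, 0.05099969729781151), 7.51900053024292)
step 0.067 1245 [ 0.4955 -0.0559  0.067 ] ((0.5034661889076233, -0.05260869488120079), (0.040279872715473175, 0.05036095529794693), 8.062419891357422)
cast 549 [ 0.3939 -0.0675  0.042 ] ((0.3938620090484619, -0.06684315949678421), 0.01655321754515171)
bench -0.0001106830597858693 plate 0.012289954197798417
```

Call:
{"api": "send_rows", "payload": {"deltas": [{"dp": [0.03, 0.03, -0.15], "rotation": [-0.005, -0.15, 0]}, {"dp": [0.08, 0.08, -0.35], "rotation": [-0.01, -0.35, -0.005]}, {"dp": [0.12, 0.12, -0.55], "rotation": [-0.015, -0.5, -0.01]}, {"dp": [0.15, 0.15, -0.73], "rotation": [-0.02, -0.65, -0.01]}, {"dp": [0.15, 0.15, -0.73], "rotation": [-0.02, -0.65, -0.01]}, {"dp": [0.15, 0.15, -0.73], "rotation": [-0.02, -0.65, -0.01]}]}}

```text
clock: 2.72
position: [0.4505, -0.2753, 0.1237]
ee_rot: [0.004, 0.948, -0.012, 0.318]
contact_force: [-0.8, 1.0, -0.2]
width: 0.0553
```

Run:
```python
from pl import *
n=np.array([-.602,.0094,.799]);D=np.array([.798,-.0107,.602]);G=np.array([.509,-.271,.040])+.005*D+.002*n;print(G)
goal(G,D,-n);p=grab('wrist','w3.png');goal(G+.03*n,D,-n)
```

```text
[ 0.511786  -0.2710347  0.044608 ]
t 2.7167 pos [ 0.4505 -0.2753  0.1237] dp [ 0.511  0.036 -0.659] rot [-0.004  0.002  0.023] w 0.0553 F [-0.84  1.01 -0.25] q [-1.03  0.2   2.22  1.06  0.63 -0.29]
t 2.7667 pos [ 0.4515 -0.2762  0.1254] dp [ 0.352  0.046 -0.474] rot [-0.001  0.004  0.023] w 0.0559 F [0.26 0.23 0.14] q [-1.03  0.19  2.22  1.05  0.63 -0.28]
```

View pics/w3.png

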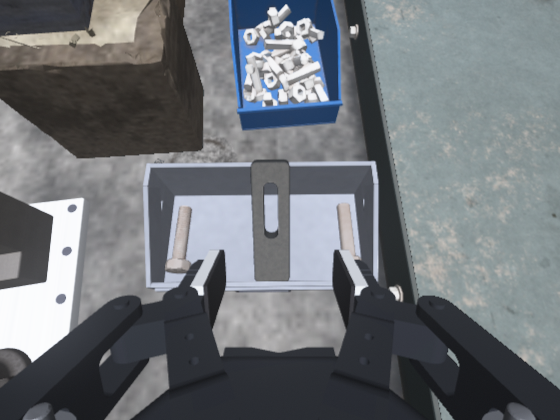

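Call:
{"api": "send_rows", "payload": {"deltas": [{"dp": [0.08, 0.02, -0.1], "rotation": [0, 0, 0.01]}, {"dp": [0.18, 0.04, -0.24], "rotation": [0, 0, 0.02]}, {"dp": [0.28, 0.045, -0.37], "rotation": [0, 0, 0.02]}, {"dp": [0.35, 0.045, -0.47], "rotation": [0, 0, 0.02]}, {"dp": [0.35, 0.045, -0.47], "rotation": [0, 0, 0.02]}, {"dp": [0.35, 0.045, -0.47], "rotation": [0, 0, 0.02]}], "fingers": -0.1}}

```text
clock: 3.27
position: [0.4959, -0.2713, 0.0714]
ee_rot: [0.004, 0.947, -0.005, 0.32]
contact_force: [-0.5, -0.1, -0.5]
width: 0.0469
```

Run:
```python
from pl import *
n=np.array([-.602,.0094,.799]);D=np.array([.798,-.0107,.602]);G=np.array([.509,-.271,.040])+.005*D+.002*n
p=grab('wrist','w4.png');goal(G,D,-n)
w=cloud(p);x,y,z=w[...,0],w[...,1],w[...,2];col=p['color'].astype(int)
reg=(x>.455)&(x<.56)&(y>-.30)&(y<-.24)&(abs(z-(.0456+.756*(x-.5046)))<.006)&(col.max(2)<100)
P=w[reg]
for lo in(.47,.48,.49,.5,.51,.52,.53):
    k=(P[:,0]>lo)&(P[:,0]<lo+.01)
    if k.sum()>5: print(lo,np.percentile(P[k,1],[1,99]).round(4))
```

```text
t 3.3167 pos [ 0.4955 -0.2713  0.0717] dp [ 0.135  0.002 -0.226] rot [ 0.01   0.012 -0.004] w 0.0472 F [-0.12  0.41  0.85] q [-0.93  0.33  2.23  1.32  0.52 -0.52]
0.49 [-0.2848 -0.2654]
0.5 [-0.2844 -0.2662]
0.51 [-0.2851 -0.2652]
0.52 [-0.2853 -0.257 ]
0.53 [-0.2857 -0.2567]
```

View pics/w4.png

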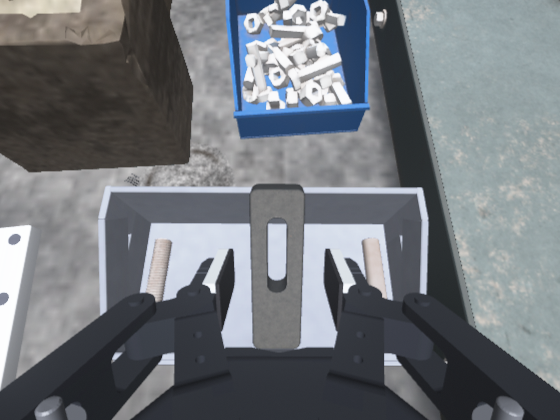

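Call:
{"api": "send_rows", "payload": {"deltas": [{"dp": [0.03, 0, -0.05], "rotation": [0, 0, 0]}, {"dp": [0.07, 0, -0.115], "rotation": [0, 0, 0]}, {"dp": [0.11, 0, -0.18], "rotation": [0, 0, 0]}, {"dp": [0.135, 0, -0.225], "rotation": [0, 0, 0]}, {"dp": [0.135, 0, -0.225], "rotation": [0, 0, 0]}, {"dp": [0.135, 0, -0.225], "rotation": [0, 0, 0]}]}}

```text
clock: 3.82
position: [0.5109, -0.2707, 0.0445]
ee_rot: [0.005, 0.947, -0.005, 0.32]
contact_force: [0.2, -0.7, 0.4]
width: 0.0466
```

Run:
```python
from pl import *
n=np.array([-.602,.0094,.799]);D=np.array([.798,-.0107,.602]);G=np.array([.509,-.271,.040])+.005*D+.002*n
p=grab('wrist','w5.png');goal(G,D,-n)
```

```text
t 3.8667 pos [ 0.5108 -0.2707  0.0445] dp [ 0.008 -0.003  0.001] rot [ 0.009  0.012 -0.002] w 0.0468 F [-0.67 -0.3  -0.14] q [-0.9   0.4   2.24  1.47  0.49 -0.66]
```

View pics/w5.png

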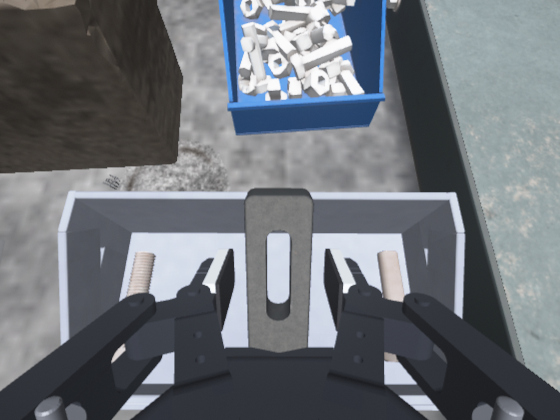

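Call:
{"api": "send_rows", "payload": {"deltas": [{"dp": [0, 0, 0], "rotation": [0, 0, 0]}, {"dp": [0, 0, 0], "rotation": [0, 0, 0]}, {"dp": [0, 0, 0], "rotation": [0, 0, 0]}, {"dp": [0, 0, 0], "rotation": [0, 0, 0]}, {"dp": [0, 0, 0], "rotation": [0, 0, 0]}, {"dp": [0, 0, 0], "rotation": [0, 0, 0]}, {"dp": [0, 0, 0], "rotation": [0, 0, 0]}, {"dp": [0, 0, 0], "rotation": [0, 0, 0]}], "fingers": 1, "grip_force": 60}}

```text
clock: 4.53
position: [0.5106, -0.2706, 0.0443]
ee_rot: [0.005, 0.947, -0.006, 0.32]
contact_force: [-4.3, -0.3, 6.6]
width: 0.0282
```

Call:
{"api": "send_rows", "payload": {"deltas": [{"dp": [0, 0, 0.03], "rotation": [0, 0, 0]}, {"dp": [0, 0, 0.08], "rotation": [0, 0, 0]}, {"dp": [0, 0, 0.15], "rotation": [0, 0, 0]}, {"dp": [0, 0, 0.2], "rotation": [0, 0, 0]}, {"dp": [0, 0, 0.2], "rotation": [0, 0, 0]}]}}

```text
clock: 4.95
position: [0.5103, -0.27, 0.0679]
ee_rot: [0.004, 0.948, -0.005, 0.319]
contact_force: [0.0, -0.9, -3.8]
width: 0.0281
```

Run:
```python
from pl import *
p=grab('wrist','w6.png');goal([.45,-.27,.18],[1,0,0],[0,0,-1])
```

```text
t 5.0 pos [ 0.5102 -0.2699  0.0674] dp [-0.502 -0.001  0.939] rot [0.018 1.299 0.021] w 0.0282 F [ 0.13 -0.67 -5.39] q [-0.9   0.35  2.21  1.34  0.5  -0.51]
```

View pics/w6.png

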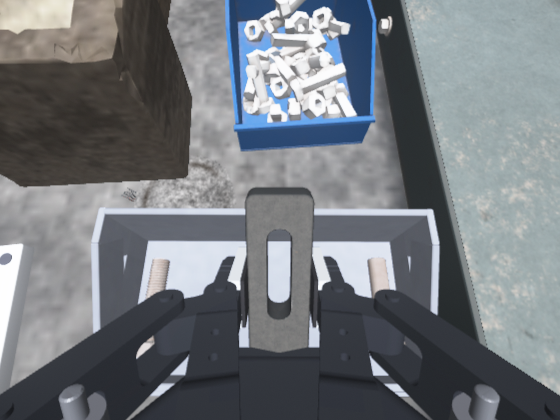

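Call:
{"api": "send_rows", "payload": {"deltas": [{"dp": [0, 0, 0.15], "rotation": [0, 0, 0]}, {"dp": [0, 0, 0.35], "rotation": [0, 0, 0]}, {"dp": [-0.05, 0, 0.55], "rotation": [0, 0.1, 0]}, {"dp": [-0.15, 0, 0.75], "rotation": [0, 0.25, 0]}, {"dp": [-0.3, 0, 0.9], "rotation": [0.005, 0.4, 0.005]}, {"dp": [-0.5, 0, 0.95], "rotation": [0.01, 0.55, 0.01]}, {"dp": [-0.6, 0, 0.95], "rotation": [0.01, 0.65, 0.01]}, {"dp": [-0.6, 0, 0.95], "rotation": [0.01, 0.65, 0.01]}]}}

```text
clock: 5.67
position: [0.4378, -0.2704, 0.1831]
ee_rot: [0.003, 0.987, -0.002, 0.161]
contact_force: [1.3, -0.2, -3.8]
width: 0.028
```

Call:
{"api": "send_rows", "payload": {"deltas": [{"dp": [-0.05, 0, 0], "rotation": [0, 0.1, 0]}, {"dp": [-0.12, 0.05, 0], "rotation": [0, 0.25, 0]}, {"dp": [-0.2, 0.2, 0], "rotation": [0, 0.4, 0]}, {"dp": [-0.2, 0.4, 0], "rotation": [0.01, 0.55, 0.01]}, {"dp": [-0.2, 0.6, 0], "rotation": [0.01, 0.65, 0.01]}, {"dp": [-0.2, 0.6, 0], "rotation": [0.01, 0.65, 0.01]}]}}

```text
clock: 6.17
position: [0.4149, -0.1927, 0.1795]
ee_rot: [-0.005, 1.0, 0.001, -0.002]
contact_force: [0.2, -0.1, -4.0]
width: 0.0279
```

Run:
```python
from pl import *
import pickle
c=np.radians(7.3)
p=grab('wrist','w7.png');goal([.40,-.18,.17],[np.cos(c),np.sin(c),0],[0,0,-1]);pickle.dump(p,open('w7.pkl','wb'))
p=grab('top','t7.png');pickle.dump(p,open('t7.pkl','wb'))
```

```text
t 6.2167 pos [ 0.4148 -0.1947  0.1796] dp [-0.123  0.123 -0.08 ] rot [-0.012 -0.004  0.25 ] w 0.0281 F [-0.12 -0.64 -4.26] q [-0.59  0.16  1.85  0.    1.14  0.97]
```

View pics/w7.png

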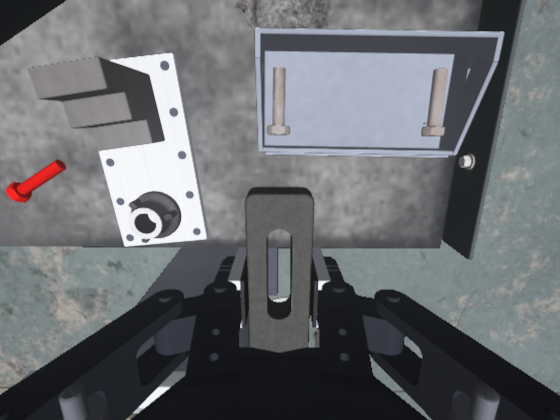

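```bash
cat > meas.py <<'E'
from pl import *
def strap(p,s,R):
    w=cloud(p);t=(w-s['position'])@R.as_matrix()  # tool frame
    m=np.isfinite(t[...,2])&(abs(t[...,2]+.009)<.012)&(abs(t[...,1])<.02)&(abs(t[...,0])<.08)&(p['color'].max(2)<130)
    P=t[m]
    P=P[P[:,0]>-.02]
    for _ in range(6):
        A=np.c_[P[:,:2],np.ones(len(P))];c=np.linalg.lstsq(A,P[:,2],rcond=None)[0];r=P[:,2]-A@c;P=P[abs(r)<max(.0015,2.5*r.std())]
    print('strap tool: n',len(P),'z=',c.round(4),'x',np.percentile(P[:,0],[0.5,99.5,100]).round(4),'std',r.std().round(4))
    far=P[P[:,0]>P[:,0].max()-.02];print(' y ends far',np.percentile(far[:,1],[1,99]).round(4))
    near=P[(P[:,0]<.012)];
    if len(near)>20: print(' y near',np.percentile(near[:,1],[1,99]).round(4),near[:,0].mean().round(3))
    return c
def site(p):
    w=cloud(p);x,y,z=w[...,0],w[...,1],w[...,2]
    out={}
    for h,x0,x1 in((.042,.462,.492),(.067,.48,.515),(.090,.50,.54)):
        k=((x>x0)&(x<x1)&(y>-.11)&(y<0)&(abs(z-h)<.0035)).astype(np.uint8)
        nl,l,stt,_=cv2.connectedComponentsWithStats(k);
        if nl<2: continue
        k=l==1+np.argmax(stt[1:,4])
        P=np.c_[x[k],y[k]].astype(np.float32)
        rr=cv2.minAreaRect(P);print('step',h,k.sum(),P.mean(0).round(4),np.median(z[k]).round(4),np.round(rr[0],4),np.round(rr[1],4),round(rr[2],2))
    k=(x>.36)&(x<.43)&(y>-.11)&(y<-.02)&(abs(z-.042)<.003);P=np.c_[x[k],y[k]].astype(np.float32)
    print('cast',k.sum(),P.mean(0).round(4),np.median(z[k]).round(4),cv2.minEnclosingCircle(P))
    k=(x>.34)&(x<.56)&(y>-.13)&(y<.02)&(abs(z-.012)<.003)&(p['color'].min(2)>130);P=np.c_[x[k],y[k]].astype(np.float32);rr=cv2.minAreaRect(P);print('plate',np.round(rr[0],4),np.round(rr[1],4),round(rr[2],2))
E
python3 - <<'E'
from meas import *
import pickle
p=pickle.load(open('w7.pkl','rb'));s,R=st()
strap(p,s,R);site(p)
p=pickle.load(open('t7.pkl','rb'));site(p)
# block sides in wrist picture
w=cloud(pickle.load(open('w7.pkl','rb')))
x,y,z=w[...,0],w[...,1],w[...,2]
for h,lo,hi in((.042,.468,.485),(.067,.488,.505),(.09,.508,.525)):
  k=(abs(z-h)<.0025)&(y>-.11)&(y<0)&(x>lo-.01)&(x<hi+.01)
  for b in np.arange(lo,hi,.004):
    q=k&(x>=b)&(x<b+.004)
    if q.sum()>10: print(h,round(b+.002,3),np.percentile(y[q],[1,99]).round(4))
E
```

```text
strap tool: n 6546 z= [-0.0015  0.0098 -0.0053] x [-0.0197  0.0439  0.0444] std 0.0006
 y ends far [-0.0168  0.0113]
 y near [-0.0172  0.0148] -0.004
step 0.042 1423 [ 0.4747 -0.0577] 0.0423 [ 0.4761 -0.0561] [0.0244 0.0507] 8.37
step 0.067 1966 [ 0.4947 -0.055 ] 0.0672 [ 0.4976 -0.0533] [0.0277 0.0511] 8.28
step 0.09 2502 [ 0.5136 -0.052 ] 0.0901 [ 0.5138 -0.0507] [0.0207 0.0513] 7.9
cast 617 [ 0.3947 -0.0672] 0.0425 ((0.3940001130104065, -0.06651977449655533), 0.016522347927093506)
plate [ 0.4504 -0.0608] [0.1803 0.0909] 5.94
step 0.042 217 [ 0.4761 -0.0572] 0.0425 [ 0.4762 -0.057 ] [0.0202 0.0498] 7.98
step 0.067 234 [ 0.4959 -0.0541] 0.0672 [ 0.4959 -0.0544] [0.021  0.0502] 9.39
step 0.09 196 [ 0.5138 -0.0486] 0.0903 [ 0.5158 -0.0515] [0.0205 0.0499] 8.31
cast 109 [ 0.3957 -0.0664] 0.0425 ((0.396517276763916, -0.0659041479229927), 0.01724119856953621)
plate [ 0.4527 -0.0617] [0.1799 0.09  ] 5.84
0.042 0.47 [-0.0818 -0.0324]
0.042 0.474 [-0.081  -0.0322]
0.042 0.478 [-0.0808 -0.0316]
0.042 0.482 [-0.0803 -0.0327]
0.042 0.486 [-0.0802 -0.0591]
0.067 0.49 [-0.0792 -0.0296]
0.067 0.494 [-0.0786 -0.0295]
0.067 0.498 [-0.0781 -0.0281]
0.067 0.502 [-0.0776 -0.03  ]
0.067 0.506 [-0.0771 -0.0544]
0.09 0.51 [-0.0764 -0.0269]
0.09 0.514 [-0.0759 -0.0257]
0.09 0.518 [-0.0751 -0.0257]
0.09 0.522 [-0.0751 -0.0286]
0.09 0.526 [-0.0748 -0.0559]
```

View pics/t7.png

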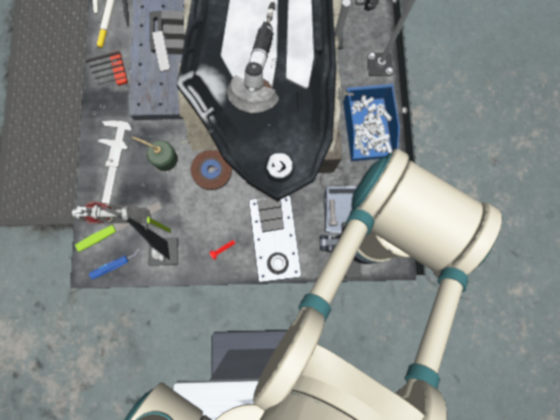

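Call:
{"api": "send_rows", "payload": {"deltas": [{"dp": [0, 0.1, 0], "rotation": [0, 0, 0.04]}, {"dp": [0, 0.25, -0.05], "rotation": [0, 0, 0.1]}, {"dp": [0, 0.4, -0.1], "rotation": [0, 0, 0.15]}, {"dp": [0, 0.55, -0.15], "rotation": [0, 0, 0.2]}, {"dp": [0, 0.7, -0.2], "rotation": [0, 0, 0.26]}, {"dp": [0, 0.85, -0.25], "rotation": [0, 0, 0.26]}, {"dp": [0, 0.95, -0.25], "rotation": [0, 0, 0.26]}, {"dp": [0, 1, -0.25], "rotation": [0, 0, 0.26]}, {"dp": [0, 1, -0.25], "rotation": [0, 0, 0.26]}]}}

```text
clock: 7.02
position: [0.4139, -0.0771, 0.1511]
ee_rot: [-0.001, 0.998, 0.064, -0.0]
contact_force: [-0.0, -1.1, -4.2]
width: 0.0283
```

Run:
```python
from meas import *
import pickle
c=np.radians(7.5)
p=grab('wrist','w8.png');s,R=st();goal([.4344,-.0624,.085],[np.cos(c),np.sin(c),0],[0,0,-1]);strap(p,s,R);site(p)
grab('top','t8.png');grab('scene','s8.png')
```

```text
t 7.0667 pos [ 0.4144 -0.078   0.1513] dp [ 0.166  0.13  -0.553] rot [-0.003  0.001  0.004] w 0.0279 F [-0.14 -0.23 -3.92] q [-0.35  0.13  1.97  0.    1.04  1.09]
strap tool: n 6446 z= [-0.0033  0.0069 -0.0054] x [-0.0197  0.0432  0.0435] std 0.0006
 y ends far [-0.0142  0.0139]
 y near [-0.0164  0.0156] -0.004
step 0.042 1729 [ 0.4743 -0.0561] 0.0423 [ 0.4741 -0.0562] [0.0201 0.05  ] 8.31
step 0.067 2426 [ 0.4944 -0.0534] 0.0673 [ 0.4941 -0.0536] [0.021  0.0503] 9.6
step 0.09 1922 [ 0.5104 -0.0435] 0.0902 [ 0.5137 -0.0505] [0.0199 0.0502] 7.92
cast 173 [ 0.3902 -0.0746] 0.0426 ((0.3945825695991516, -0.06624850630760193), 0.016207203269004822)
plate [ 0.4505 -0.0608] [0.1794 0.0903] 5.9
```

View pics/w8.png

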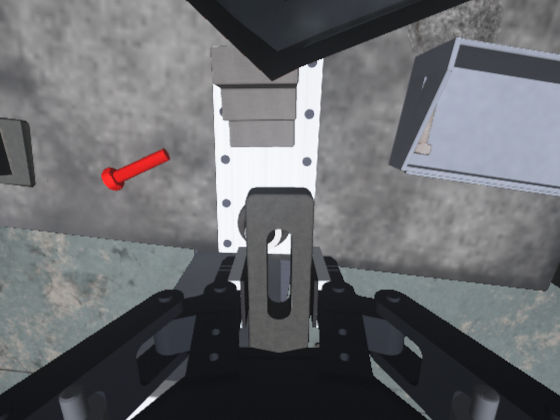

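View pics/s8.png

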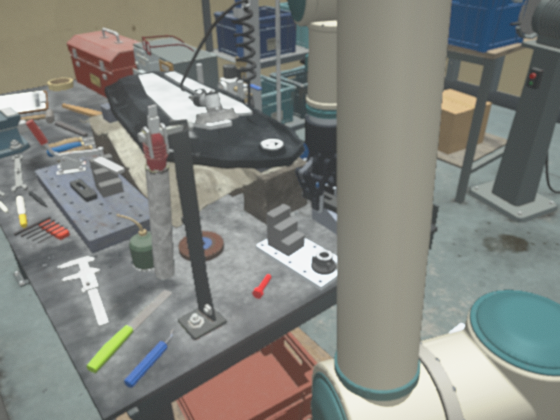

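Call:
{"api": "send_rows", "payload": {"deltas": [{"dp": [0.03, 0.02, -0.03], "rotation": [0, 0, 0]}, {"dp": [0.08, 0.06, -0.1], "rotation": [0, 0, 0]}, {"dp": [0.13, 0.1, -0.2], "rotation": [0, 0, 0]}, {"dp": [0.16, 0.13, -0.3], "rotation": [0, 0, 0]}, {"dp": [0.16, 0.13, -0.4], "rotation": [0, 0, 0]}, {"dp": [0.16, 0.13, -0.5], "rotation": [0, 0, 0]}, {"dp": [0.16, 0.13, -0.55], "rotation": [0, 0, 0]}, {"dp": [0.16, 0.13, -0.55], "rotation": [0, 0, 0]}, {"dp": [0.16, 0.13, -0.55], "rotation": [0, 0, 0]}]}}

```text
clock: 7.92
position: [0.4339, -0.0624, 0.0849]
ee_rot: [-0.001, 0.998, 0.064, -0.0]
contact_force: [-0.4, 0.6, -4.0]
width: 0.028
```

Run:
```python
from meas import *
c=np.radians(7.5)
p=grab('wrist','w9.png');s,R=st();goal([.4334,-.0621,.0512],[np.cos(c),np.sin(c),0],[0,0,-1]);strap(p,s,R);site(p)
p=grab('top','t9.png');cv2.imwrite('pics/t9c.png',cv2.resize(p['color'][170:300,220:340,::-1],None,fx=4.5,fy=4.5,interpolation=cv2.INTER_CUBIC))
p=grab('scene','s9.png');cv2.imwrite('pics/s9c.png',cv2.resize(p['color'][170:310,230:390,::-1],None,fx=4,fy=4,interpolation=cv2.INTER_CUBIC))
```

```text
t 7.9667 pos [ 0.4343 -0.0626  0.0854] dp [-0.008  0.004 -0.285] rot [-0.003  0.001  0.006] w 0.028 F [-0.16 -0.44 -4.19] q [-0.3   0.24  2.03  0.    0.87  1.14]
strap tool: n 6586 z= [ 0.0012  0.008  -0.0052] x [-0.0197  0.0712  0.0716] std 0.0006
 y ends far [-0.0192  0.0195]
 y near [-0.0166  0.0162] -0.004
step 0.042 1966 [ 0.4743 -0.0562] 0.0423 [ 0.4727 -0.0565] [0.0162 0.0498] 8.24
step 0.067 4476 [ 0.4944 -0.0534] 0.0672 [ 0.4941 -0.0535] [0.0199 0.0502] 8.05
step 0.09 7364 [ 0.5142 -0.0507] 0.0902 [ 0.5142 -0.0507] [0.0202 0.0505] 8.07
cast 260 [ 0.4073 -0.0667] 0.0423 ((0.4051489233970642, -0.06672028452157974), 0.008375943638384342)
plate [ 0.4622 -0.0597] [0.1576 0.0903] 5.9
```

View pics/w9.png

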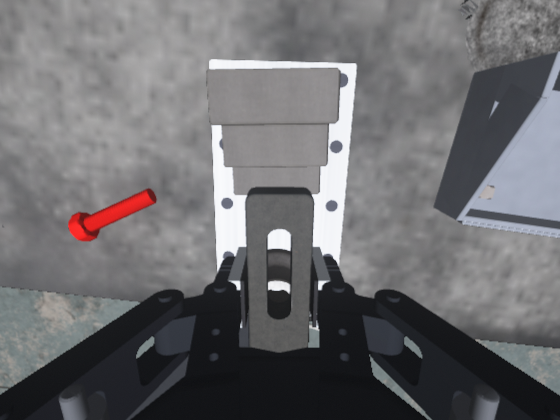

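View pics/s9c.png

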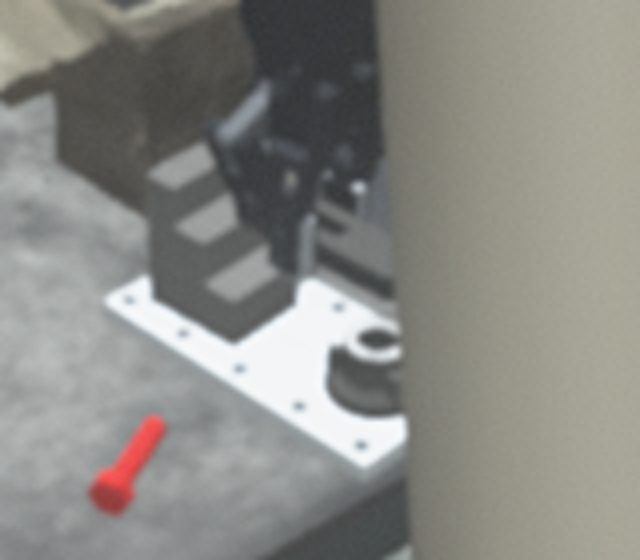

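View pics/t9c.png

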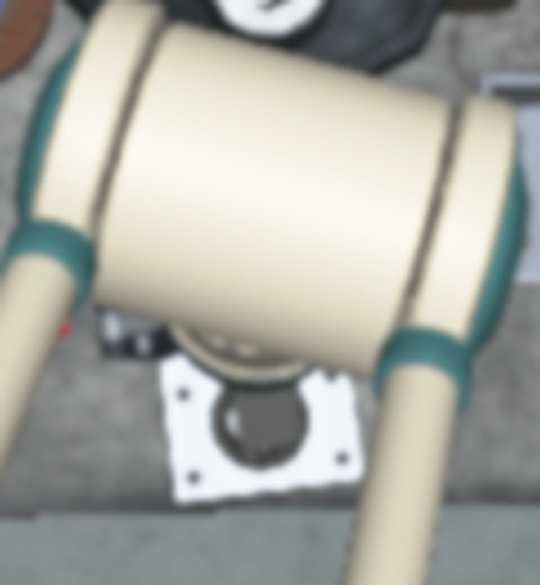

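Call:
{"api": "send_rows", "payload": {"deltas": [{"dp": [-0.005, 0.003, -0.04], "rotation": [0, 0, 0.02]}, {"dp": [-0.006, 0.004, -0.1], "rotation": [0, 0, 0.02]}, {"dp": [-0.006, 0.004, -0.16], "rotation": [0, 0, 0.02]}, {"dp": [-0.006, 0.004, -0.21], "rotation": [0, 0, 0.02]}, {"dp": [-0.006, 0.004, -0.24], "rotation": [0, 0, 0.02]}, {"dp": [-0.006, 0.004, -0.25], "rotation": [0, 0, 0.02]}, {"dp": [-0.006, 0.004, -0.25], "rotation": [0, 0, 0.02]}, {"dp": [-0.006, 0.004, -0.25], "rotation": [0, 0, 0.02]}]}}

```text
clock: 8.73
position: [0.4332, -0.062, 0.0553]
ee_rot: [-0.001, 0.998, 0.069, 0.0]
contact_force: [-0.3, -0.4, -4.2]
width: 0.0281
```

Run:
```python
from meas import *
c=np.radians(8)
p=grab('wrist','w10.png');s,R=st();goal([.4334,-.0623,.051],[np.cos(c),np.sin(c),0],[0,0,-1]);site(p)
p=grab('top');cv2.imwrite('pics/t10c.png',cv2.resize(p['color'][170:300,220:340,::-1],None,fx=4.5,fy=4.5,interpolation=cv2.INTER_CUBIC))
```

```text
t 8.7833 pos [ 0.4333 -0.062   0.0554] dp [ 0.001 -0.002 -0.037] rot [-0.003  0.001  0.003] w 0.0278 F [ 0.22  0.75 -4.99] q [-0.3   0.28  2.07  0.    0.79  1.13]
step 0.042 1932 [ 0.4746 -0.0557] 0.0422 [ 0.4724 -0.0567] [0.0159 0.05  ] 8.05
step 0.067 7034 [ 0.4946 -0.0535] 0.0672 [ 0.4943 -0.0535] [0.0198 0.0503] 8.15
step 0.09 13414 [ 0.5143 -0.0507] 0.0902 [ 0.5143 -0.0507] [0.0203 0.0504] 7.98
cast 16 [ 0.3929 -0.0509] 0.0418 ((0.3923451900482178, -0.051131658256053925), 0.0038493159227073193)
plate [ 0.4507 -0.0607] [0.1798 0.0904] 5.64
```

View pics/w10.png

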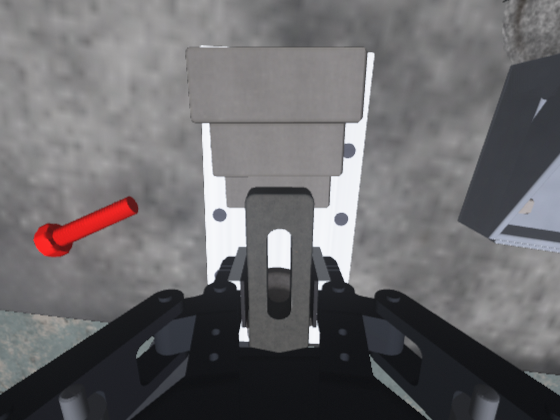

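Call:
{"api": "send_rows", "payload": {"deltas": [{"dp": [0, 0.002, -0.005], "rotation": [0, 0, 0]}, {"dp": [0, 0.004, -0.01], "rotation": [0, 0, 0]}, {"dp": [0, 0.004, -0.015], "rotation": [0, 0, 0]}, {"dp": [0, 0.004, -0.02], "rotation": [0, 0, 0]}, {"dp": [0, 0.004, -0.025], "rotation": [0, 0, 0]}, {"dp": [0, 0.004, -0.025], "rotation": [0, 0, 0]}]}}

```text
clock: 9.33
position: [0.433, -0.0614, 0.0522]
ee_rot: [-0.001, 0.998, 0.069, -0.0]
contact_force: [0.3, -0.3, -4.3]
width: 0.0282
```

Call:
{"api": "send_rows", "payload": {"deltas": [{"dp": [0, 0, -0.002], "rotation": [0, 0, 0]}, {"dp": [0, 0, -0.004], "rotation": [0, 0, 0]}, {"dp": [0, 0, -0.004], "rotation": [0, 0, 0]}]}}

```text
clock: 9.58
position: [0.433, -0.0614, 0.0518]
ee_rot: [-0.001, 0.998, 0.069, -0.0]
contact_force: [0.7, 1.3, -3.6]
width: 0.0281
```

Call:
{"api": "send_rows", "payload": {"deltas": [{"dp": [0, 0, -0.002], "rotation": [0, 0, 0]}, {"dp": [0, 0, -0.004], "rotation": [0, 0, 0]}, {"dp": [0, 0, -0.004], "rotation": [0, 0, 0]}]}}

```text
clock: 9.83
position: [0.433, -0.0615, 0.0513]
ee_rot: [-0.001, 0.998, 0.069, 0.0]
contact_force: [-0.2, -0.5, -4.5]
width: 0.0277
```

Call:
{"api": "send_rows", "payload": {"deltas": [{"dp": [0, 0, -0.002], "rotation": [0, 0, 0]}, {"dp": [0, 0, -0.003], "rotation": [0, 0, 0]}, {"dp": [0, 0, -0.003], "rotation": [0, 0, 0]}]}}

```text
clock: 10.08
position: [0.4331, -0.0615, 0.051]
ee_rot: [-0.001, 0.998, 0.069, -0.0]
contact_force: [0.5, 0.0, -4.5]
width: 0.028
```

Run:
```python
from meas import *
F=[]
for i in range(3): 
    p=grab('wrist');s=monitor.get_state();F.append(s['contact_force'])
print(np.round(F,2),s['moment'],s['position'])
p=grab('wrist','w11.png')
```

```text
[[-0.07 -1.06 -3.86]
 [ 0.23  0.08 -4.58]
 [ 0.49 -0.34 -4.43]] [-0.02041834 -0.04250037  0.00114003] [ 0.43308632 -0.06147488  0.05102601]
```

Call:
{"api": "send_rows", "payload": {"deltas": [{"dp": [0, 0, -0.002], "rotation": [0, 0, 0]}, {"dp": [0, 0, -0.003], "rotation": [0, 0, 0]}, {"dp": [0, 0, -0.003], "rotation": [0, 0, 0]}]}}

```text
clock: 10.53
position: [0.4331, -0.0615, 0.0507]
ee_rot: [-0.001, 0.998, 0.069, 0.0]
contact_force: [-0.1, 0.0, -3.7]
width: 0.0281
```

Call:
{"api": "send_rows", "payload": {"deltas": [{"dp": [0, 0, -0.002], "rotation": [0, 0, 0]}, {"dp": [0, 0, -0.003], "rotation": [0, 0, 0]}, {"dp": [0, 0, -0.003], "rotation": [0, 0, 0]}]}}

```text
clock: 10.78
position: [0.4331, -0.0615, 0.0506]
ee_rot: [-0.001, 0.998, 0.069, 0.0]
contact_force: [-0.1, 1.1, 0.9]
width: 0.0281
```

Call:
{"api": "send_rows", "payload": {"deltas": [{"dp": [0, 0, -0.002], "rotation": [0, 0, 0]}, {"dp": [0, 0, -0.003], "rotation": [0, 0, 0]}, {"dp": [0, 0, -0.003], "rotation": [0, 0, 0]}]}}

```text
clock: 11.03
position: [0.4331, -0.0615, 0.0506]
ee_rot: [-0.001, 0.998, 0.069, 0.0]
contact_force: [-1.9, 1.0, 4.9]
width: 0.0282
```

Call:
{"api": "send_rows", "payload": {"deltas": [{"dp": [0, 0, 0.002], "rotation": [0, 0, 0]}, {"dp": [0, 0, 0.002], "rotation": [0, 0, 0]}]}}

```text
clock: 11.2
position: [0.4331, -0.0615, 0.0506]
ee_rot: [-0.001, 0.998, 0.069, 0.0]
contact_force: [-0.9, 0.9, 6.0]
width: 0.0281
```

Run:
```python
from meas import *
F=[];M=[]
for i in range(4): 
    p=grab('scene');s=monitor.get_state();F.append(s['contact_force']);M.append(s['moment'])
print(np.mean(F,0).round(2),np.mean(M,0).round(4),s['position'])
cv2.imwrite('pics/s12c.png',cv2.resize(p['color'][170:310,230:390,::-1],None,fx=4,fy=4,interpolation=cv2.INTER_CUBIC))
p=grab('wrist','w12.png')
```

```text
[-1.59  0.26  6.06] [ 5.090e-02  3.598e-01 -3.000e-04] [ 0.43315652 -0.06149409  0.05056715]
```

View pics/w12.png

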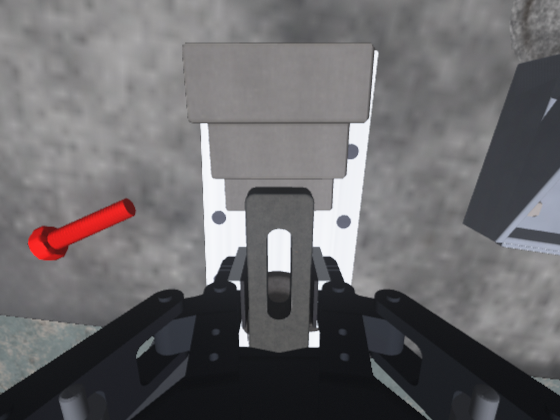

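View pics/s12c.png

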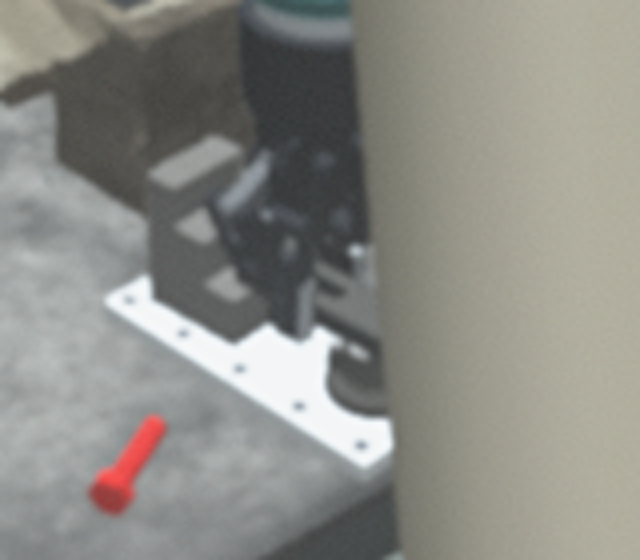

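Call:
{"api": "send_rows", "payload": {"deltas": [{"dp": [0, 0, 0], "rotation": [0, 0.003, 0]}, {"dp": [0, 0, 0], "rotation": [-0.001, 0.006, 0]}, {"dp": [0, 0, 0], "rotation": [-0.001, 0.006, 0]}]}}

```text
clock: 11.7
position: [0.4332, -0.0615, 0.0506]
ee_rot: [-0.0, 0.998, 0.069, -0.001]
contact_force: [-2.6, 1.5, 5.6]
width: 0.0278
```

```bash
cat > fm.py <<'E'
from meas import *
F=[];M=[]
for i in range(4): 
    p=grab('scene');s=monitor.get_state();F.append(s['contact_force']);M.append(s['moment'])
print(s['clock'],np.mean(F,0).round(2),np.mean(M,0).round(4),s['position'])
goal(s['position'],[np.cos(np.radians(8)),np.sin(np.radians(8)),0],[0,0,-1])
E
python3 fm.py
```

```text
11.9 [-1.91  0.89  6.19] [ 0.0622  0.3191 -0.0041] [ 0.43315662 -0.06147173  0.05056487]
t 11.9 pos [ 0.4332 -0.0615  0.0506] dp [0. 0. 0.] rot [-0.002 -0.005  0.003] w 0.0279 F [-2.4   1.    6.27] q [-0.3   0.29  2.08 -0.    0.78  1.13]
```

Call:
{"api": "send_rows", "payload": {"deltas": [{"dp": [0, 0, 0.001], "rotation": [-0.001, 0.004, 0]}, {"dp": [0, 0, 0.002], "rotation": [-0.002, 0.008, 0]}, {"dp": [0, 0, 0.002], "rotation": [-0.002, 0.01, 0]}]}}

```text
clock: 12.15
position: [0.4332, -0.0615, 0.0506]
ee_rot: [-0.0, 0.998, 0.069, -0.004]
contact_force: [-0.8, 0.4, 5.0]
width: 0.0278
```

```bash
python3 fm.py
```

```text
12.35 [-1.7   0.17  5.28] [0.0574 0.1693 0.01  ] [ 0.43315833 -0.06147588  0.05056665]
t 12.35 pos [ 0.4332 -0.0615  0.0506] dp [0. 0. 0.] rot [ 0.    -0.016  0.003] w 0.0285 F [-2.09  0.09  4.84] q [-0.3   0.3   2.07 -0.    0.78  1.14]
```

Call:
{"api": "send_rows", "payload": {"deltas": [{"dp": [0, 0, 0.003], "rotation": [0, 0.003, 0]}, {"dp": [0, 0, 0.005], "rotation": [0, 0.003, 0]}, {"dp": [0, 0, 0.005], "rotation": [0, 0.003, 0]}], "grip_force": 30}}

```text
clock: 12.6
position: [0.4332, -0.0615, 0.0507]
ee_rot: [-0.0, 0.998, 0.069, -0.005]
contact_force: [-1.2, 0.2, -2.2]
width: 0.028
```

```bash
python3 fm.py
```

```text
12.8 [ 0.1   0.17 -2.57] [ 0.0017 -0.1408 -0.0132] [ 0.4331609  -0.06149841  0.05077187]
t 12.8 pos [ 0.4332 -0.0615  0.0508] dp [0. 0. 0.] rot [ 0.    -0.019  0.003] w 0.0279 F [-0.14  0.8  -3.68] q [-0.3   0.3   2.07 -0.    0.78  1.14]
```

Call:
{"api": "send_rows", "payload": {"deltas": [{"dp": [0, 0, -0.002], "rotation": [0, -0.002, 0]}, {"dp": [0, 0, -0.002], "rotation": [0, -0.002, 0]}, {"dp": [0, 0, -0.002], "rotation": [0, -0.002, 0]}]}}

```text
clock: 13.05
position: [0.4331, -0.0615, 0.0507]
ee_rot: [-0.0, 0.998, 0.069, -0.004]
contact_force: [0.3, -0.0, -3.0]
width: 0.0279
```

```bash
python3 fm.py
```

```text
13.25 [ 0.76  0.12 -3.37] [-0.0223 -0.1314  0.0148] [ 0.43311322 -0.06146459  0.05074622]
t 13.25 pos [ 0.4331 -0.0615  0.0507] dp [0. 0. 0.] rot [ 0.    -0.017  0.003] w 0.028 F [ 0.53  0.01 -3.38] q [-0.3   0.3   2.07 -0.    0.78  1.14]
```

Call:
{"api": "send_rows", "payload": {"deltas": [{"dp": [0, 0, -0.002], "rotation": [0, -0.002, 0]}, {"dp": [0, 0, -0.003], "rotation": [0, -0.002, 0]}, {"dp": [0, 0, -0.003], "rotation": [0, -0.002, 0]}]}}

```text
clock: 13.5
position: [0.4331, -0.0615, 0.0506]
ee_rot: [-0.0, 0.998, 0.069, -0.004]
contact_force: [0.2, 1.6, -0.7]
width: 0.0283
```

```bash
python3 fm.py
```

```text
13.7 [-0.6   0.17  0.7 ] [-0.0076 -0.0334 -0.0056] [ 0.43307943 -0.06147488  0.05058065]
t 13.7 pos [ 0.4331 -0.0615  0.0506] dp [0. 0. 0.] rot [ 0.    -0.015  0.003] w 0.028 F [0.05 0.15 1.14] q [-0.3   0.3   2.07 -0.    0.78  1.14]
```

Call:
{"api": "send_rows", "payload": {"deltas": [{"dp": [0, 0, 0], "rotation": [0, 0, 0]}, {"dp": [0, 0, 0], "rotation": [0, 0, 0]}, {"dp": [0, 0, 0], "rotation": [0, 0, 0]}, {"dp": [0, 0, 0], "rotation": [0, 0, 0]}, {"dp": [0, 0, 0], "rotation": [0, 0, 0]}, {"dp": [0, 0, 0], "rotation": [0, 0, 0]}, {"dp": [0, 0, 0], "rotation": [0, 0, 0]}, {"dp": [0, 0, 0], "rotation": [0, 0, 0]}], "fingers": -0.2}}

```text
clock: 14.37
position: [0.433, -0.0614, 0.0504]
ee_rot: [-0.0, 0.998, 0.069, -0.004]
contact_force: [-0.3, 0.4, 0.2]
width: 0.0514
```

Run:
```python
from meas import *
p=grab('wrist','w13.png');print(monitor.get_state()['contact_force'],monitor.get_state()['width'])
```

```text
[-0.43029493 -0.19231912 -0.29983125] 0.05116864556822031
```

View pics/w13.png

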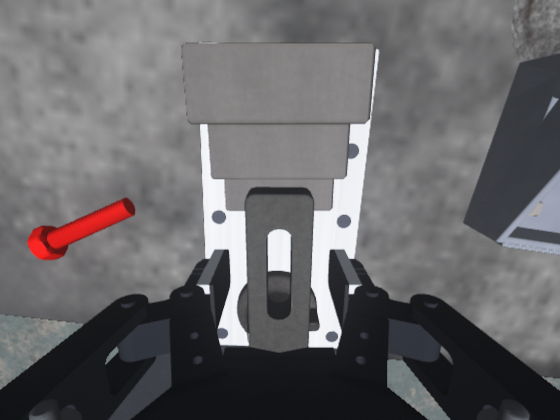

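Released; the strap stands and the fingers are clear. Retreating straight up, then back.

Call:
{"api": "send_rows", "payload": {"deltas": [{"dp": [0, 0, 0.05], "rotation": [0, 0, 0]}, {"dp": [0, 0, 0.15], "rotation": [0, 0, 0]}, {"dp": [0, 0, 0.3], "rotation": [0, 0, 0]}, {"dp": [0, 0, 0.45], "rotation": [0, 0, 0]}, {"dp": [0, 0, 0.6], "rotation": [0, 0, 0]}, {"dp": [-0.1, 0, 0.8], "rotation": [0, 0, 0]}, {"dp": [-0.2, 0, 0.95], "rotation": [0, 0, 0]}, {"dp": [-0.3, 0, 1], "rotation": [0, 0, 0]}, {"dp": [-0.3, 0, 1], "rotation": [0, 0, 0]}]}}

```text
clock: 15.17
position: [0.3954, -0.0613, 0.1717]
ee_rot: [0.0, 0.998, 0.069, -0.003]
contact_force: [-0.7, 0.2, -1.6]
width: 0.0512
```

Call:
{"api": "send_rows", "payload": {"deltas": [{"dp": [-0.1, -0.1, 0.05], "rotation": [0, 0, 0]}, {"dp": [-0.2, -0.3, 0.1], "rotation": [0, 0, 0]}, {"dp": [-0.3, -0.55, 0.2], "rotation": [0, 0, 0]}, {"dp": [-0.3, -0.8, 0.3], "rotation": [0, 0, 0]}, {"dp": [-0.3, -0.95, 0.35], "rotation": [0, 0, 0]}, {"dp": [-0.3, -1, 0.35], "rotation": [0, 0, 0]}, {"dp": [-0.3, -1, 0.35], "rotation": [0, 0, 0]}]}}

```text
clock: 15.75
position: [0.361, -0.1825, 0.2115]
ee_rot: [-0.001, 0.998, 0.068, -0.004]
contact_force: [-0.7, 0.1, -0.6]
width: 0.0511
```

Run:
```python
from meas import *
for cam in('wrist','top'):
    p=grab(cam,cam+'14.png');w=cloud(p);x,y,z=w[...,0],w[...,1],w[...,2]
    k=(x>.36)&(x<.49)&(y>-.1)&(y<-.02)&(abs(z-.056)<.005);P=w[k];P2=P[:,:2].astype(np.float32)
    rr=cv2.minAreaRect(P2);A=np.c_[P2,np.ones(len(P))];c=np.linalg.lstsq(A,P[:,2],rcond=None)[0]
    print(cam,len(P),'strap',np.round(rr[0],4),np.round(rr[1],4),rr[2],'slopes',c[:2].round(4),'z',P[:,2].mean())
    site(p)
    for o in('bolt','oil_can','workpiece_top'): print(o,[(np.round(b['box']).astype(int).tolist(),round(b['score'],2)) for b in models.find_in(o,p)][:3])
    if cam=='top':cv2.imwrite('pics/t14c.png',cv2.resize(p['color'][170:300,190:430,::-1],None,fx=3.3,fy=3.3,interpolation=cv2.INTER_CUBIC))
print(monitor.get_state()['clock'])
p=grab('scene');cv2.imwrite('pics/s14c.png',cv2.resize(p['color'][160:310,230:390,::-1],None,fx=3.8,fy=3.8,interpolation=cv2.INTER_CUBIC))
```

```text
wrist 3664 strap [ 0.4318 -0.0652] [0.1093 0.0495] 10.759228706359863 slopes [-0.0039  0.0167] z 0.0559778819420274
step 0.042 838 [ 0.478  -0.0608] 0.0423 [ 0.4727 -0.0572] [0.0272 0.0516] 13.43
step 0.067 2045 [ 0.4942 -0.0542] 0.0672 [ 0.4946 -0.0535] [0.0229 0.0506] 9.65
cast 72 [ 0.4076 -0.0754] 0.0435 ((0.4084007143974304, -0.06977146863937378), 0.024605795741081238)
plate [ 0.4433 -0.0615] [0.1659 0.0906] 5.96
bolt [([293, 13, 320, 80], 0.78), ([436, 38, 466, 103], 0.74), ([29, 75, 88, 112], 0.64)]
oil_can []
workpiece_top [([159, 120, 196, 167], 0.74)]
top 572 strap [ 0.433  -0.0643] [0.1085 0.0451] 7.671075344085693 slopes [0.0017 0.0031] z 0.056303411189775304
step 0.042 130 [ 0.4786 -0.0565] 0.0422 [ 0.4764 -0.0572] [0.0204 0.0494] 8.07
step 0.067 233 [ 0.4963 -0.0542] 0.0675 [ 0.4965 -0.0543] [0.0213 0.0501] 8.49
step 0.09 195 [ 0.5137 -0.0482] 0.0905 [ 0.5151 -0.0517] [0.0195 0.05  ] 6.07
cast 10 [ 0.3945 -0.0558] 0.0416 ((0.39669013023376465, -0.0694236308336258), 0.018812105059623718)
plate [ 0.4527 -0.0617] [0.1799 0.09  ] 5.79
bolt [([330, 197, 338, 226], 0.66), ([212, 240, 233, 258], 0.44)]
oil_can [([140, 138, 178, 173], 0.95)]
workpiece_top [([266, 259, 290, 272], 0.53), ([141, 142, 180, 174], 0.42), ([267, 221, 287, 272], 0.25)]
16.15
```

View pics/wrist14.png

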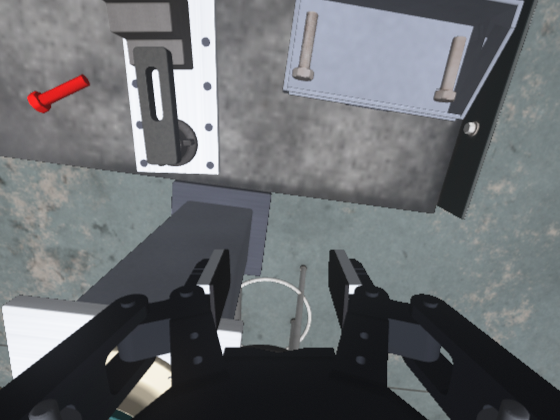

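View pics/t14c.png

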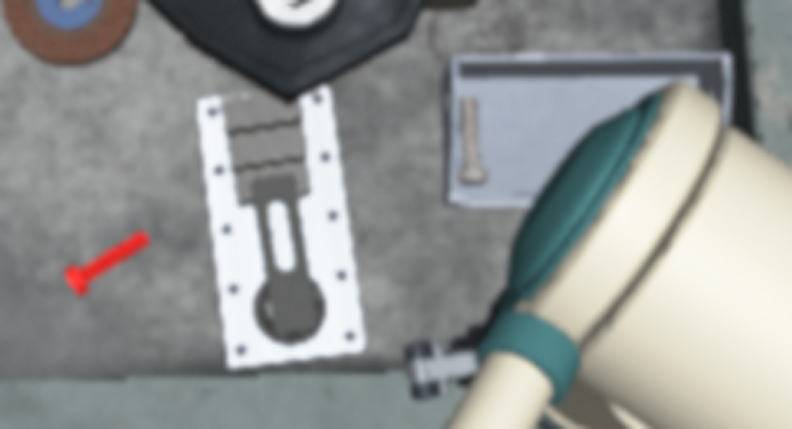

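View pics/s14c.png

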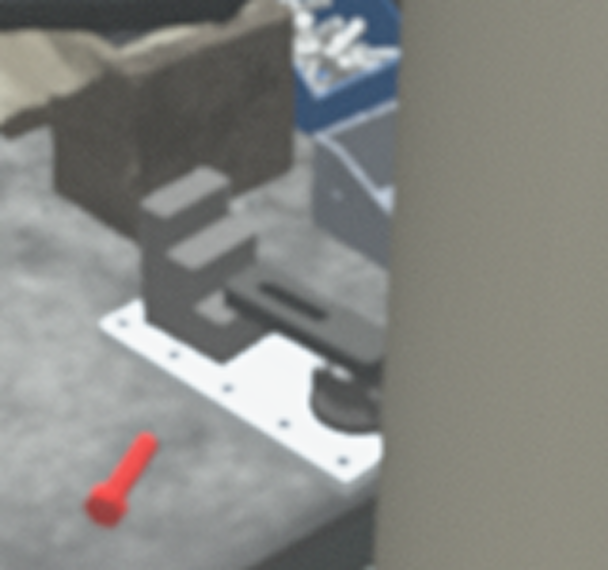

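Run:
```python
from meas import *
p=grab('wrist');w=cloud(p);x,y,z=w[...,0],w[...,1],w[...,2]
k=((x>.36)&(x<.49)&(y>-.1)&(y<-.02)&(abs(z-.056)<.003)&(p['color'].max(2)<95)).astype(np.uint8)
k=cv2.morphologyEx(k,cv2.MORPH_OPEN,np.ones((3,3),np.uint8))
n,l,s,_=cv2.connectedComponentsWithStats(k);k=l==1+np.argmax(s[1:,4]);P=w[k]
rr=cv2.minAreaRect(P[:,:2].astype(np.float32));c=np.linalg.lstsq(np.c_[P[:,:2],np.ones(len(P))],P[:,2],rcond=None)[0]
print(len(P),rr,c.round(4),P[:,2].mean())
f=np.array([np.cos(np.radians(8)),np.sin(np.radians(8))]);d=np.array(rr[0])-[.475,-.0566];print('rel step along',d@f,'lateral',d@[-f[1],f[0]])
```

```text
27 ((0.4700106084346771, -0.05271517485380173), (0.002474735490977764, 0.006685177329927683), 70.80835723876953) [-0.1857 -0.3967  0.1228] 0.05645246791315908
rel step along -0.004400171987303691 lateral 0.004541407390974426
```

Run:
```python
from meas import *
for cam in('wrist','top'):
    p=grab(cam);w=cloud(p);x,y,z=w[...,0],w[...,1],w[...,2]
    k=((x>.36)&(x<.482)&(y>-.1)&(y<-.02)&(abs(z-.056)<.003)&(p['color'].max(2)<150)).astype(np.uint8)
    k=cv2.morphologyEx(k,cv2.MORPH_OPEN,np.ones((3,3),np.uint8))
    n,l,s,_=cv2.connectedComponentsWithStats(k);k=l==1+np.argmax(s[1:,4]);P=w[k]
    rr=cv2.minAreaRect(P[:,:2].astype(np.float32));c=np.linalg.lstsq(np.c_[P[:,:2],np.ones(len(P))],P[:,2],rcond=None)[0]
    print(cam,len(P),rr,c.round(4),P[:,2].mean())
    f=np.array([np.cos(np.radians(8)),np.sin(np.radians(8))]);d=np.array(rr[0])-[.475,-.0566];print('rel step along',d@f,'lateral',d@[-f[1],f[0]])
```

```text
wrist 3149 ((0.42673376202583313, -0.06321175396442413), (0.09979189932346344, 0.02972101978957653), 7.874351978302002) [-0.0017  0.0061  0.0573] 0.056155581527008884
rel step along -0.04871669256611316 lateral 0.00016995318119655635
top 252 ((0.40086403489112854, -0.06723654270172119), (0.044090114533901215, 0.028628084808588028), 7.880092620849609) [0.0101 0.0191 0.0535] 0.056213570440068195
rel step along -0.07489479962394725 lateral -0.00021529644245183918
```

```bash
python3 -c "
from rig import manip;print(manip.sign_off())"
```

```text
the job is handed in; nothing more can be done
None
```

The strap is bridged across the step block and the casting, and I handed the job in at about 16.5 s of the 54 s allowed. I gripped it across its width, square to its slanting face, and drew it straight up out of the bin. I then levelled it, turned it square to the step block and lowered it in fractions of a millimetre until it touched. Before letting go I trimmed the tilt until the force and moment showed both ends carrying. After release I drew the gripper clear.

**Last wrist-camera check:**

| Item | Measured | Wanted |
|---|---|---|
| Strap centre from lowest step | 48.7 mm | 48 mm |
| Sideways offset from step centre line | 0.2 mm | 0 mm |
| Strap yaw | 7.9° | about 8.0° (block) |
| Top face height | 56.2 mm | 56 mm |
| Slope along the strap | -0.0017 | 0 |
| Slope across the strap | +0.006 | 0 |

- **Contact force:** it peaked at about 10 N above the strap's weight while I trimmed the tilt, and was down to about 5 N just before release.
- **Other things:** both bolts are still in the bin, and the oil can has not moved. The red bolt look-alike was left alone.
- **Disagreements:** the top and wrist cameras differed by 1–2 mm on where the step is. The top camera's length fit of the placed strap failed because the slot split it; it covered only 44 of 100 mm. Its yaw and sideways offset agreed with the wrist camera.
- **Not confirmed:** the strap now hides the casting's top, so I could not remeasure its position. It looks where it was, and no sideways force above about 3 N showed.

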